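# Run down the loose wing nut of a board holder

## Robot

A 7-joint arm with a two-finger parallel gripper is mounted at the origin on the work surface. World frame = base frame: x ahead of the robot, y to its left, z up, the work surface at z = 0. Lengths are in m, angles in rad, forces in N, time in s.
With the tool pointing down it reaches from about 0.35 to 0.9 m from the base axis. Payload 8.1 kg.
Tool frame: the origin (TCP) lies between the finger pads; the fingertips stand 11 mm ahead of it and the grasp point (between the pads) lies 8 mm behind it; z points along the fingers, y is the line along which they close (so a half turn about z gives the same grasp; the last joint's range is limited). The gripper opens to 92 mm and grips with 3 to 60 N. Pads are 19 mm wide; open, the fingers measure 130 mm over their backs; the gripper's body (75 mm by 190 mm) begins 47 mm behind the grasp point.
Start: joints at [-1.218, 0.434, 0.025, 1.573, -0.012, 1.134, -0.075], TCP at [0.275, 0.561, 0.238] pointing down, gripper open.
Joint ranges: [-2.62, 2.62], [-0.44, 2.09], [-1.27, 1.32], [0.08, 2.57], [-1.32, 4.46], [0.12, 2], [-2.74, 2.74]. Speed limits (rad/s): [2.22, 2.22, 3.01, 3.01, 3.14, 3.14, 3.14].

## Interface

Orientations are given as a rotation vector (axis times angle).
In Python, from cell import observe, get_image, camera_params, sign_off gives the robot as it stands.
- The arm moves only by the shell command python3 -m pendant 'ROWS' [FORCE]. ROWS is JSON, one flat list of numbers, 7 for each row, row after row: the shift along the tool's x, y, z in m, then the turn, a rotation vector about the tool's x, y, z in rad, then the finger opening in m, from 0 to 0.0918. In form: [dx, dy, dz, rx, ry, rz, jaw, dx, dy, dz, rx, ry, rz, jaw, ...]. A call has 1 to 10 rows; each row shifts and turns the commanded pose from where the row before left it, along the tool's axes as they then stand; what a row does not reach is not made up. A row lasts 1/8 s, in which the tool goes at most 62.5 mm and 10.7 degrees, less where a joint would pass 70% of its speed; a pose out of reach is approached as far as the arm can. A call is refused whole if a number of a shift passes 0.0625 or a number of a turn 0.188, either way. A call with a gripper value outside its range is refused whole. The fingers move at their own pace and stop on an object; FORCE is the grip in N (left out, the last holds). Time passes only in rows, so rows that do not move let the fingers close. It gives the time, the measured TCP pose, the force, the opening and the grip force at its end, in the units of the state.
- observe(): the state, without advancing time (a new reading comes with each control period).
- get_image(name): name is "scene" or "top" or "wrist"; returns the picture (400x640x3 uint8, red, green, blue); there is no depth.
- camera_params(name): a dict with "intrinsics" (3x3 intrinsics, pixels), "eye" and "rotation" of the camera in the world; the wrist camera has in their place "T_tool_cam" (4x4, takes a point from camera to tool coordinates, whose origin is the TCP and whose axes are the flange's). Camera axes: x right, y down, z forward; pixel columns grow to the right and rows downward; lengths in m; the calibration is good to about 2 mm. A picture is of the moment at which its call begins: read the wrist's pose just before it. camera_params takes no time and is no camera call.
- sign_off(): hands the job in; it is judged then, once.
The state is a dict: "clock": time; "joints": joint angles; "dq": joint speeds; "joint_efforts": joint torques, N m; "position": TCP position; "ee_rot": TCP orientation; "force": force on the tool from outside, world axes, zero at the start; "ft_torque": the same for the moment, N m; "width": opening from 0.0 (shut) to 1.0 (fully open); "gripper_force": force on a finger pad.
Only numpy, scipy, OpenCV 4.12 (cv2) and the standard library are available. Lean on these libraries where they do the work, as an engineer would, in place of code of your own. Each camera call takes 0.05 s, during which the arm holds its last target. There are 200 camera calls.

## Task

The circuit board with the eight black capacitors is still loose in its holder: push the wings of that holder's wing nut round clockwise with a fingertip, stroke after stroke, until the nut is fully home and turns no further. Only push, gently: do not pinch the nut, and do not lift the holder or shove it about. Leave the other holder, whose nut is already tight, and everything else on the table as they are.

Things in the scene. Friction and masses are not known exactly. Their poses are not given: they have to be found in the camera images.
- holder_caps: Board holder with the LOOSE clamp. Aluminium base 160 (x) x 110 (y) x 12 mm, free on the table, about 1.6 kg: slides if pushed with over roughly 10 N. Origin: centre of underside, z up. Carries a green circuit board 100 x 100 mm centred at x = +30 mm, top at z = 24 mm, with eight upright black capacitors, 18 mm diameter, tops at z = 54 mm, between x = +37 and +77 mm. Clamp at its -x end.
- post_caps (a point): Centre of the top of that holder's fixed vertical steel guide post: 10 mm diameter, top 80 mm above the table, at x = -74 mm, y = 0 of the holder, 44 mm from the nut's axis. Fingers cannot pass between post and nut: they go round the other side.
- bar_caps: Steel clamp bar of that holder with its wing nut: bar 18 mm wide, 8 mm thick, along the holder's x from x = -85 to +19 mm. Origin: underside of the bar on the axis of the stud, at x = -30 mm, y = 0 of the holder; 24 mm above the table when home, on the board. It rises and sinks with the nut and does not turn.
- nut_caps (a joint): Turn of the loose wing nut, rad: 0 = fully home at its stop, bar down on the board; negative = still to turn. Starts 0.8 to 1.4 turns short (-5.0 to -8.6); grows when turned clockwise seen from above. At value q the wings point along the holder's y axis turned counter-clockwise by -q. Nut and bar sink 6 mm a turn. Stays where left: friction 0.04 N m, 1 to 2 N at a wing.
- nutfoot_caps (a point): Axis of the loose steel wing nut at its foot, on the bar's top face: 32 mm above the table when home, up to 8 mm higher when loose. Its y axis lies along the wings and turns with them. Hub 18 mm diameter; two straight wings in line, one each side, 7 mm thick, 72 mm tip to tip, standing from 4 to 26 mm above this point.
- holder_sink: Board holder of the same make and size, already tight, to be left alone; its board carries a finned aluminium heat sink, top at z = 52 mm, instead of the capacitors. Clamp, post and wing nut as on the other. Origin: centre of underside.
- nut_sink (a joint): Wing nut of the tight holder, same make; 0 = home, where it starts. Not to be turned.
- capacitor: Loose black capacitor standing upright between the holders, 35 mm diameter, 50 mm high. Bystander. Origin: centre of underside.
- screwdriver: Yellow-handled screwdriver, 200 mm, lying beyond the holders. Bystander.
- scale: Black pocket scale with a steel pan, 120 x 75 x 19 mm. Bystander. Origin: centre of underside.
- parts_tray: Clear parts tray 100 x 70 x 25 mm. Bystander. Origin: centre of underside.
- jar: Small closed jar, 44 mm diameter, 55 mm high, near the robot. Bystander. Origin: centre of underside.
- spool: Grey empty spool, 60 mm diameter, 28 mm high. Bystander. Origin: centre of underside.
- can: Closed can, 50 mm diameter, 90 mm high. Bystander. Origin: centre of underside.

How it is judged:
At the end, for the whole second after the job is handed in: The capacitor holder's wing nut is within 0.25 rad of its stop; that holder is flat on the table, at rest, and less than 25 mm from where it stood; the other nut is still tight (value of joint nut_caps above -0.25 rad and linear speed of holder_caps below 0.01 m/s and distance of holder_caps from where it was at the start of the episode below 0.025 m and angle between holder_caps's own z axis and vertical below 0.05 rad and value of joint nut_sink above -0.3 rad); the robot touches nothing.
It fails at once if the wing nut is pinched or forced (more than 30 N of fingers on it) (contact force between the fingers and bar_caps above 30 N).
It fails at once if the capacitor-board holder is lifted (8 mm), tipped or pushed more than 25 mm (height (world z) of holder_caps above 0.008 m or angle between holder_caps's own z axis and vertical above 0.12 rad or distance of holder_caps from where it was at the start of the episode above 0.025 m).
It fails at once if the tight holder is moved more than 20 mm or its nut turned by 0.3 rad (distance of holder_sink from where it was at the start of the episode above 0.02 m or value of joint nut_sink below -0.3 rad).
It fails at once if a bystander is moved more than 30 mm (distance of any of capacitor, screwdriver, scale, parts_tray, jar, spool, can from where it was at the start of the episode above 0.03 m).
It also fails if it takes over 58 s, if anything falls off the work surface, if the arm or the gripper's body presses on something with over 40 N, if the wrist force passes 120 N, or if a joint passes its speed limit or range.

## Working session

There is one attempt and no reset: what is moved stays moved. The work goes in short steps, Python scripts to look and compute and a shell command to move; the robot and the scene stay as the last step left them, time stands still between calls to the robot, and variables do not carry over. Pictures are saved under pics/ and viewed, at most 10 in all, crops included, and the job is handed in when it is done.

```bash
mkdir -p pics
python3 - <<'E'
from cell import *
import cv2,numpy as np
for n in("top","scene"):
    cv2.imwrite(f"pics/{n}0.png",get_image(n)[:,:,::-1]); print(n,camera_params(n))
print(camera_params("wrist")); s=observe(); print(s)
E
```

```text
top {'intrinsics': array([[377.30825938,   0.        , 321.9466688 ],
       [  0.        , 377.30825938, 200.40656396],
       [  0.        ,   0.        ,   1.        ]]), 'eye': array([ 4.43898282e-01, -5.99462393e-04,  1.00457277e+00]), 'rotation': array([-2.13042201,  2.13918585, -0.1626944 ])}
scene {'intrinsics': array([[510.33314885,   0.        , 315.46167395],
       [  0.        , 510.33314885, 202.0408827 ],
       [  0.        ,   0.        ,   1.        ]]), 'eye': array([ 1.23354724, -0.6460506 ,  0.92266473]), 'rotation': array([-2.17474687, -0.8941326 ,  0.39356344])}
{'intrinsics': array([[290.5310273 ,   0.        , 319.79656543],
       [  0.        , 290.5310273 , 197.36727571],
       [  0.        ,   0.        ,   1.        ]]), 'T_tool_cam': array([[-6.94826825e-04, -9.50484532e-01, -3.10771091e-01,
         8.33783361e-02],
       [ 9.99999617e-01, -4.94835168e-04, -7.22375378e-04,
        -3.26469636e-05],
       [ 5.32826158e-04, -3.10771474e-01,  9.50484512e-01,
        -1.47439942e-01],
       [ 0.00000000e+00,  0.00000000e+00,  0.00000000e+00,
         1.00000000e+00]])}
{'clock': 0.1, 'joints': array([-1.21756882,  0.43514786,  0.02496447,  1.57400151, -0.01160186,
        1.13397494, -0.07504263]), 'dq': array([ 6.13684629e-04, -1.00708927e-03, -4.23750292e-06, -3.39744602e-03,
        8.39277470e-04, -3.16219762e-04,  1.22200374e-03]), 'joint_efforts': array([ 3.17166894e-03, -6.69124818e+01,  9.88325849e-01, -3.15146148e+01,
       -6.04963652e-02,  3.74169101e-02,  1.27740218e-04]), 'position': array([0.27497802, 0.56077663, 0.23702849]), 'ee_rot': array([-7.09792261e-01, -3.06015922e+00,  2.15661136e-03]), 'force': array([-0.04639884, -0.012321  ,  0.15962473]), 'ft_torque': array([ 0.00100597, -0.02637991, -0.02370703]), 'gripper_force': 0.0, 'width': 0.9999831183487732}
```

View pics/top0.png

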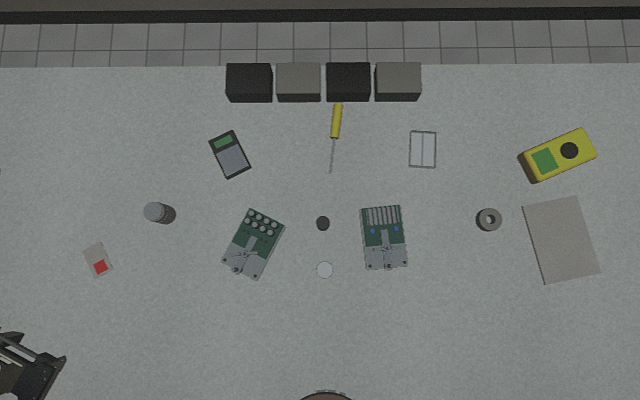

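View pics/scene0.png

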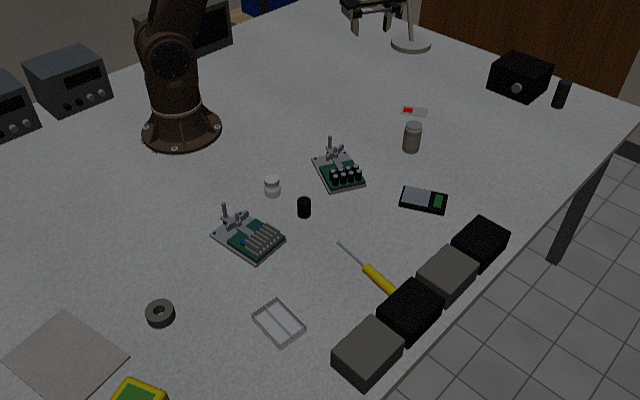

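Top view: the capacitor holder is at about (253,243), clamp end toward the robot (lower left); the tight holder is at (384,237). In the scene view the loose holder is at (338,168).

```bash
cat > h.py <<'E'
from cell import *
import cv2,numpy as np
from scipy.spatial.transform import Rotation as R
def cam(n):
    p=camera_params(n); K=p["intrinsics"]
    if n=="wrist":
        s=observe(); Rt=R.from_rotvec(s["ee_rot"]).as_matrix(); T=p["T_tool_cam"]
        return K,Rt@T[:3,3]+s["position"],Rt@T[:3,:3]
    return K,p["eye"],R.from_rotvec(p["rotation"]).as_matrix()
def ray(c,u,v,z):
    K,e,M=c; d=M@np.linalg.solve(K,[u,v,1]); return e+d*(z-e[2])/d[2]
def proj(c,P):
    K,e,M=c; q=K@(M.T@(np.array(P)-e)); return q[:2]/q[2]
def holder(hp,x,y,z):
    X,Y,a=hp; return [X+x*np.cos(a)-y*np.sin(a),Y+x*np.sin(a)+y*np.cos(a),z]
E
python3 - <<'E'
from h import *
c=cam("top"); im=cv2.imread("pics/top0.png")
for n,(u,v) in dict(caps=(253,243),sink=(384,237),can=(155,211),jar=(325,270),cap=(323,223)).items(): print(n,ray(c,u,v,.01).round(3))
x0,y0=205,195
cr=cv2.resize(im[y0:y0+90,x0:x0+120],None,fx=6,fy=6,interpolation=cv2.INTER_CUBIC); cr=cv2.convertScaleAbs(cr,alpha=1.5); cv2.imwrite("pics/crop0.png",cr)
s=observe(); print(R.from_rotvec(s["ee_rot"]).as_matrix().round(3))
E
```

```text
caps [0.492 0.188 0.01 ]
sink [ 0.506 -0.156  0.01 ]
can [0.578 0.452 0.01 ]
jar [ 0.421 -0.001  0.01 ]
cap [0.544 0.004 0.01 ]
[[-0.898  0.44  -0.   ]
 [ 0.44   0.898 -0.001]
 [-0.    -0.001 -1.   ]]
```

View pics/crop0.png

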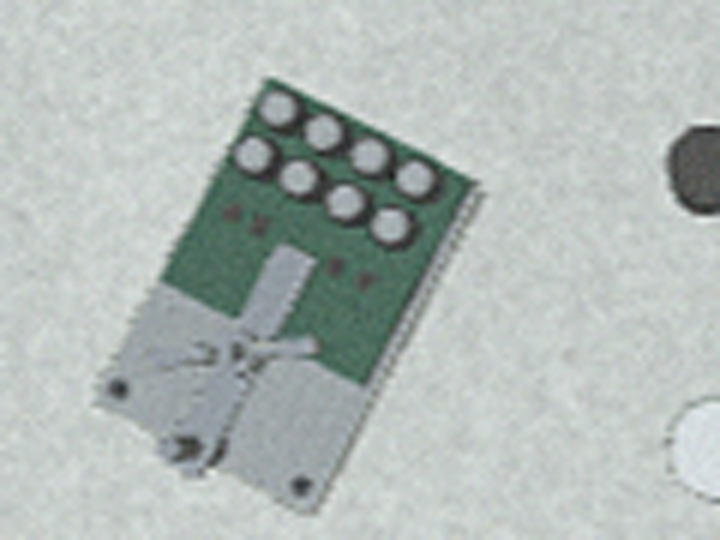

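The crop shows board corners at (268,80), (480,182), (367,385) and (163,285). The wing tips are at (155,362) and (318,345), and the post is near (187,447).

Run:
```python
from h import *
c=cam("top")
P=[ray(c,205+u/6,195+v/6,.024)[:2] for u,v in((268,80),(480,182),(367,385),(163,285))]
cen=np.mean(P,0); d=(P[0]+P[1]-P[2]-P[3]); a=np.arctan2(d[1],d[0])
hp=(cen[0]-.03*np.cos(a),cen[1]-.03*np.sin(a),a); print("holder",np.round(hp,3),[np.linalg.norm(P[i]-P[i-1]).round(3) for i in range(4)])
w=[ray(c,205+u/6,195+v/6,.062)[:2] for u,v in((155,362),(318,345))]
d=w[0]-w[1]; print("wing",np.degrees(np.arctan2(d[1],d[0])-a-np.pi/2),np.linalg.norm(d),np.mean(w,0))
n=np.array(holder(hp,-.03,0,0.2)); print("nut",n)
s=observe(); Rt=R.from_rotvec(s["ee_rot"]).as_matrix(); print("tool shift",Rt.T@(n-s["position"]))
```

```text
holder [ 0.488  0.186 -0.474] [np.float64(0.099), np.float64(0.104), np.float64(0.099), np.float64(0.099)]
wing 32.86709379337168 0.06755467274878615 [0.46227875 0.19881426]
nut [0.46159153 0.19978356 0.2       ]
tool shift [-0.32646743 -0.24193345  0.03740225]
```

```bash
python3 -m pendant '[-0.0408,-0.0302,0.0046,0,0,0,0,-0.0408,-0.0302,0.0046,0,0,0,0,-0.0408,-0.0302,0.0046,0,0,0,0,-0.0408,-0.0302,0.0046,0,0,0,0,-0.0408,-0.0302,0.0046,0,0,0,0,-0.0408,-0.0302,0.0046,0,0,0,0,-0.0408,-0.0302,0.0046,0,0,0,0,-0.0408,-0.0302,0.0046,0,0,0,0,0,0,0,0,0,0,0]' 10
python3 -m pendant '[0,0,0,0,0,-0.135,0,0,0,0,0,0,-0.135,0,0,0,0,0,0,-0.135,0,0,0,0,0,0,-0.135,0,0,0,0,0,0,0,0,0,0,0,0,0,0,0]'
python3 - <<'E'
from h import *
s=observe();print(s["joints"].round(3),s["position"].round(4),R.from_rotvec(s["ee_rot"]).as_matrix().round(3),s["width"],s["clock"])
cv2.imwrite("pics/w1.png",get_image("wrist")[:,:,::-1])
c=cam("wrist");hp=(.488,.186,-.474);print(proj(c,holder(hp,-.03,0,.064)),proj(c,holder(hp,-.074,0,.08)))
E
```

```text
clock: 1.23
position: [0.4632, 0.1961, 0.2005]
ee_rot: [0.721, 3.058, -0.003]
force: [-0.1, -0.3, 0.6]
width: 0.071
gripper_force: 0.0
clock: 1.98
position: [0.4616, 0.2009, 0.2009]
ee_rot: [0.128, -3.139, -0.0]
force: [-0.2, 0.2, 0.2]
width: 0.009
gripper_force: 0.0
[-0.56   0.275  0.054  1.917 -0.018  0.95   1.155] [0.4616 0.2009 0.2009] [[-0.997 -0.082 -0.   ]
 [-0.082  0.997  0.   ]
 [ 0.     0.    -1.   ]] 0.009141743419424702 1.975
[319.5597687  188.34868204] [344.5539073  154.46068902]
```

View pics/w1.png

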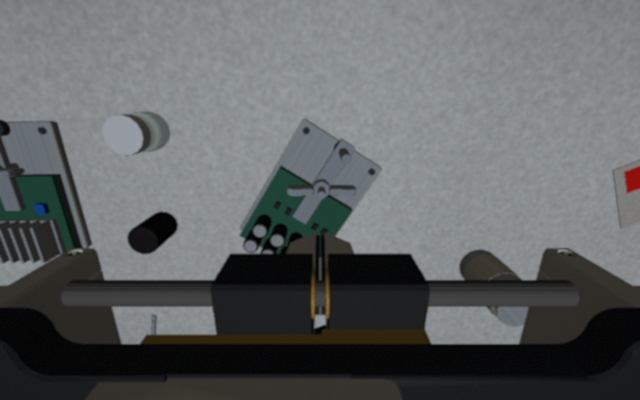

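Wrist view: the hub of the loose nut is at (321,187), wing tips at (289,190) and (354,187), and the post at (344,150). All are within about 4 px of what I predicted, so q ≈ -6.88. I'll move behind wing A.

```bash
python3 -m pendant '[0.009,0.0166,0.03,0,0,-0.02,0,0.009,0.0167,0.03,0,0,0,0,0,0,0.04,0,0,0,0,0,0,0,0,0,0,0,0,0,0,0,0,0,0]'
python3 - <<'E'
from h import *
s=observe();print(s["position"].round(4),R.from_rotvec(s["ee_rot"]).as_matrix().round(3)[:,0])
g=np.array([.441,.2326,.057]);print(R.from_rotvec(s["ee_rot"]).as_matrix().T@(g-s["position"]))
cv2.imwrite("pics/w2.png",get_image("wrist")[80:330,120:520,::-1])
E
```

```text
clock: 2.65
position: [0.4414, 0.2322, 0.102]
ee_rot: [-0.162, 3.137, 0.0]
force: [0.5, 0.1, 0.6]
width: 0.007
gripper_force: 0.0
[0.4414 0.2322 0.102 ] [-0.995 -0.103 -0.001]
[0.00043049 0.00046667 0.04497149]
```

View pics/w2.png

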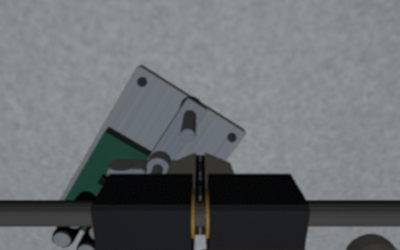

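The fingertips at (200,160) in the crop sit just clear of the post at (188,120), with the hub at (157,163). Now a gentle descent.

```bash
python3 -m pendant '[0,0,0.01,0,0,0,0,0,0,0.01,0,0,0,0,0,0,0,0,0,0,0]'
python3 -m pendant '[0,0,0.008,0,0,0,0,0,0,0.008,0,0,0,0,0,0,0.008,0,0,0,0,0,0,0,0,0,0,0]'
```

```text
clock: 3.08
position: [0.4403, 0.2316, 0.0802]
ee_rot: [0.163, -3.136, 0.001]
force: [0.6, -0.4, -0.3]
width: 0.008
gripper_force: 0.0
clock: 3.58
position: [0.4404, 0.2318, 0.0562]
ee_rot: [0.163, -3.136, 0.001]
force: [-0.4, -0.5, 0.3]
width: 0.004
gripper_force: 0.0
```

```bash
python3 -m pendant '[-0.004,0,0,0,0,0,0,-0.0051,0.0016,0.0001,0,0,0.15,0,-0.0051,0.0016,0.0001,0,0,0.15,0,-0.0051,0.0016,0.0001,0,0,0.15,0]'
cat > st.py <<'E'
from h import *
s=observe();Rt=R.from_rotvec(s["ee_rot"]).as_matrix();N=np.array([.461,.2005,0])
r=Rt.T@(s["position"]-N);az=np.degrees(np.arctan2(Rt[1,0],Rt[0,0]))
print("rel tool",r[:2].round(4),"z",s["position"][2].round(4),"az",az.round(1),"tilt",Rt[2,2].round(4),"j7",s["joints"][6].round(2),"F tool",(Rt.T@s["force"]).round(1),"Mz",s["ft_torque"][2].round(2))
E
python3 st.py
```

```text
clock: 4.08
position: [0.4604, 0.237, 0.0569]
ee_rot: [-0.548, -3.093, -0.001]
force: [-2.0, 1.8, -1.5]
width: 0.004
gripper_force: 0.7
rel tool [0.0131 0.0341] z 0.0569 az 159.9 tilt -1.0 j7 0.76 F tool [2.5 1.  1.5] Mz 0.01
```

```bash
python3 -m pendant '[-0.0051,0.0016,0.0002,0,0,0.15,0,-0.0051,0.0016,0.0002,0,0,0.15,0,-0.0051,0.0016,0.0002,0,0,0.15,0,-0.0051,0.0016,0.0002,0,0,0.15,0,-0.0051,0.0016,0.0002,0,0,0.15,0,-0.0051,0.0016,0.0002,0,0,0.15,0]'; python3 st.py
```

```text
clock: 4.82
position: [0.4892, 0.2252, 0.0559]
ee_rot: [-1.838, -2.548, -0.003]
force: [-0.2, 2.8, -0.4]
width: 0.001
gripper_force: 1.4
rel tool [0.0146 0.0347] z 0.0559 az 108.4 tilt -1.0 j7 0.12 F tool [2.7 0.7 0.4] Mz 0.0
```

```bash
python3 -m pendant '[-0.0056,0.001,0.0002,0,0,0.15,0,-0.0056,0.001,0.0002,0,0,0.15,0,-0.0051,0.0016,0.0002,0,0,0.15,0,-0.0051,0.0016,0.0002,0,0,0.15,0,-0.0051,0.0016,0.0002,0,0,0.15,0,-0.0051,0.0016,0.0002,0,0,0.15,0,-0.0051,0.0016,0.0002,0,0,0.15,0]'; python3 st.py
```

```text
clock: 5.7
position: [0.4949, 0.1887, 0.0546]
ee_rot: [-2.866, -1.283, -0.003]
force: [1.8, 2.8, 0.2]
width: 0.001
gripper_force: 1.2
rel tool [0.0139 0.0332] z 0.0546 az 48.2 tilt -1.0 j7 -0.61 F tool [ 3.3 -0.5 -0.2] Mz -0.08
```

```bash
python3 -m pendant '[-0.0056,0.001,0.0002,0,0,0.15,0,-0.0056,0.001,0.0002,0,0,0.15,0,-0.0051,0.0014,0.0002,0,0,0.15,0,-0.0051,0.0014,0.0002,0,0,0.15,0,-0.0051,0.0014,0.0002,0,0,0.15,0,-0.0051,0.0014,0.0002,0,0,0.15,0,-0.0051,0.0014,0.0002,0,0,0.15,0]'; python3 st.py
```

```text
clock: 6.58
position: [0.4662, 0.1661, 0.0533]
ee_rot: [-3.123, 0.327, -0.004]
force: [1.7, -0.8, 0.6]
width: 0.006
gripper_force: 1.0
rel tool [0.0124 0.0325] z 0.0533 az -12.0 tilt -1.0 j7 -1.37 F tool [ 1.8  0.4 -0.6] Mz -0.01
```

```bash
python3 -m pendant '[-0.0048,0.0018,0.0002,0,0,0.15,0,-0.0048,0.0018,0.0002,0,0,0.15,0,-0.005,0.0016,0.0002,0,0,0.15,0,-0.005,0.0016,0.0002,0,0,0.15,0,-0.005,0.0016,0.0002,0,0,0.15,0,0,0,0,0,0,0,0]'; python3 st.py
python3 -m pendant '[0.007,0,0,0,0,0,0,0,0,-0.03,0,0,0,0,0,0,-0.06,0,0,0,0,0,0,-0.055,0,0,0,0,0,0,0,0,0,0,0]'
python3 st.py
python3 - <<'E'
from h import *
cv2.imwrite("pics/t3.png",cv2.convertScaleAbs(cv2.resize(get_image("top")[195:285,205:325,::-1],None,fx=6,fy=6,interpolation=cv2.INTER_CUBIC),alpha=1.5))
cv2.imwrite("pics/w3.png",get_image("wrist")[:,:,::-1])
c=cam("wrist");hp=(.488,.186,-.474);print(proj(c,holder(hp,-.03,0,.06)),proj(c,holder(hp,-.074,0,.08)))
E
```

```text
clock: 7.32
position: [0.4403, 0.1704, 0.0517]
ee_rot: [2.792, -1.44, 0.001]
force: [-0.2, -0.5, -0.5]
width: 0.004
gripper_force: 0.0
rel tool [0.0126 0.0343] z 0.0517 az -54.6 tilt -1.0 j7 -1.97 F tool [0.4 0.4 0.5] Mz -0.03
clock: 7.95
position: [0.4469, 0.1641, 0.2006]
ee_rot: [-2.785, 1.436, -0.004]
force: [-0.6, 0.9, -0.3]
width: 0.003
gripper_force: 0.0
rel tool [0.0212 0.0309] z 0.2006 az -54.6 tilt -1.0 j7 -2.35 F tool [-1.  -0.   0.3] Mz 0.03
[287.60977761 207.77362611] [306.73484677 250.60570639]
```

View pics/w3.png

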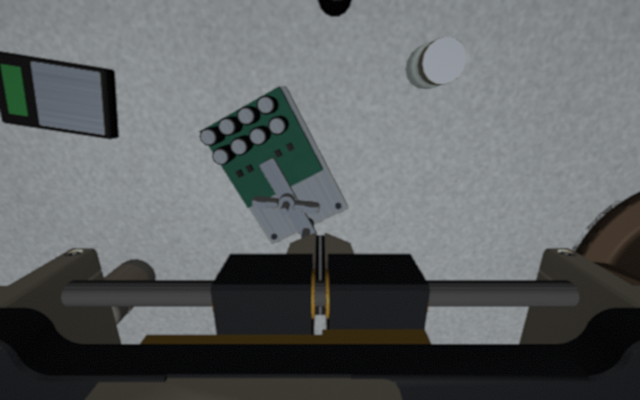

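Wrist view: the nut has turned. The hub is at (288,202), wing tips at (253,201) and (319,208), and the holder looks undisturbed. Next I'll measure the nut and the wing angle.

Run:
```python
from h import *
c=cam("wrist")
z=.058
a,b=ray(c,253,201,z),ray(c,319,208,z); d=b-a
print("mid",(a+b)[:2]/2,"len",np.linalg.norm(d),"az",np.degrees(np.arctan2(d[1],d[0])))
print("hub",ray(c,288,202,.06),"base corners", [ray(c,u,v,.012)[:2].round(4) for u,v in((272,243),(347,208))],"pcb far",[ray(c,u,v,.024)[:2].round(4) for u,v in((201,131),(283,87))])
hp=(.488,.186,-.474);print([np.round(holder(hp,x,y,0)[:2],4) for x,y in((-.08,.055),(-.08,-.055),(.08,.05),(.08,-.05))])
```

```text
mid [0.46434296 0.19830344] len 0.0691399956556126 az -150.9927662769929
hub [0.4644856  0.19414794 0.06      ] base corners [array([0.4457, 0.2686]), array([0.3967, 0.1757])] pcb far [array([0.582 , 0.1935]), array([0.5342, 0.105 ])]
[array([0.4419, 0.2715]), array([0.3917, 0.1736]), array([0.582, 0.194]), array([0.5364, 0.105 ])]
```

B is at az 29° and must reach about -117°, so roughly 146° is left. I'll rotate the tool back at height and reposition behind wing B.

```bash
python3 -m pendant '[0,0,0,0,0,-0.168,0,0,0,0,0,0,-0.168,0,0,0,0,0,0,-0.168,0,0,0,0,0,0,-0.168,0,0,0,0,0,0,-0.168,0,0,0,0,0,0,-0.168,0,0,0,0,0,0,-0.168,0,0,0,0,0,0,-0.168,0,0,0,0,0,0,-0.168,0]' >/dev/null
python3 -m pendant '[0,0,0,0,0,-0.168,0,0,0,0,0,0,-0.168,0,0,0,0,0,0,-0.168,0,0,0,0,0,0,-0.168,0,0,0,0,0,0,-0.168,0,0,0,0,0,0,-0.168,0,0,0,0,0,0,-0.168,0,0,0,0,0,0,-0.168,0,0,0,0,0,0,-0.168,0,0,0,0,0,0,0,0]'
python3 st.py
python3 - <<'E'
from h import *
s=observe();Rt=R.from_rotvec(s["ee_rot"]).as_matrix()
print(Rt.T@(np.array([.4829,.2312,.1])-s["position"]))
E
```

```text
clock: 10.42
position: [0.443, 0.1638, 0.1949]
ee_rot: [-1.604, -2.699, 0.005]
force: [-0.4, 0.6, -0.2]
width: 0.005
gripper_force: 0.0
rel tool [-0.0236 -0.0341] z 0.1949 az 118.6 tilt -1.0 j7 0.2 F tool [ 0.7 -0.1  0.2] Mz -0.01
[0.0401365  0.06763068 0.09462631]
```

```bash
python3 -m pendant '[0.02,0.034,0,0,0,0,0,0.02,0.034,0,0,0,0,0,0,0,0.05,0,0,0,0,0,0,0.045,0,0,0,0,0,0,0,0,0,0,0]'
python3 - <<'E'
from h import *
s=observe();Rt=R.from_rotvec(s["ee_rot"]).as_matrix()
print(Rt.T@(np.array([.4829,.2312,.053])-s["position"]))
cv2.imwrite("pics/w4.png",get_image("wrist")[80:330,120:520,::-1])
E
```

```text
clock: 11.05
position: [0.4818, 0.2304, 0.0981]
ee_rot: [-1.607, -2.695, 0.012]
force: [0.1, -0.9, 0.7]
width: 0.008
gripper_force: 0.0
[0.00020468 0.00166729 0.04511444]
```

View pics/w4.png

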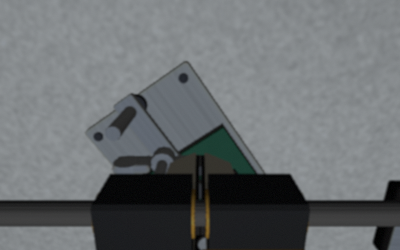

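The hub is at (161,158), wing A points left, and wing B is hidden just beyond the fingertips. The area under the tips is clear, so I'll descend.

```bash
python3 -m pendant '[0,0,0.01,0,0,0,0,0,0,0.01,0,0,0,0,0,0,0,0,0,0,0]'
python3 -m pendant '[0,0,0.009,0,0,0,0,0,0,0.009,0,0,0,0,0,0,0.007,0,0,0,0,0,0,0,0,0,0,0]'
sed -i 's/\[.461,.2005,0\]/[.463,.199,0]/' st.py; python3 st.py
```

```text
clock: 11.48
position: [0.4844, 0.232, 0.0815]
ee_rot: [-1.604, -2.701, 0.0]
force: [0.6, -0.5, 0.7]
width: 0.007
gripper_force: 0.0
clock: 11.98
position: [0.4841, 0.2317, 0.0559]
ee_rot: [-1.604, -2.701, 0.002]
force: [-0.4, 0.9, 0.3]
width: 0.005
gripper_force: 0.0
rel tool [0.0186 0.0341] z 0.0559 az 118.6 tilt -1.0 j7 0.27 F tool [ 1.   0.1 -0.3] Mz 0.05
```

```bash
python3 -m pendant '[-0.005,0,0.002,0,0,0,0,-0.0051,0.0015,0.0002,0,0,0.15,0,-0.0051,0.0015,0.0002,0,0,0.15,0,-0.0051,0.0015,0.0002,0,0,0.15,0,-0.0051,0.0015,0.0002,0,0,0.15,0]';python3 st.py
```

```text
clock: 12.6
position: [0.4982, 0.2103, 0.0541]
ee_rot: [-2.335, -2.101, -0.001]
force: [-1.4, 2.3, -0.1]
width: 0.009
gripper_force: 1.1
rel tool [0.015  0.0339] z 0.0541 az 83.9 tilt -1.0 j7 -0.14 F tool [ 2.1 -1.6  0.1] Mz -0.05
```

```bash
python3 -m pendant '[-0.0051,0.0015,0.0002,0,0,0.15,0,-0.0051,0.0015,0.0002,0,0,0.15,0,-0.0051,0.0015,0.0002,0,0,0.15,0,-0.0051,0.0015,0.0002,0,0,0.15,0,-0.0051,0.0015,0.0002,0,0,0.15,0,-0.0051,0.0015,0.0002,0,0,0.15,0]';python3 st.py
```

```text
clock: 13.35
position: [0.4931, 0.1799, 0.0531]
ee_rot: [-3.016, -0.876, -0.003]
force: [1.6, 1.9, 0.6]
width: 0.003
gripper_force: 1.0
rel tool [0.0153 0.0322] z 0.0531 az 32.4 tilt -1.0 j7 -0.77 F tool [ 2.4 -0.8 -0.6] Mz 0.0
```

```bash
python3 -m pendant '[-0.0053,0.0015,0.0001,0,0,0.15,0,-0.0053,0.0015,0.0001,0,0,0.15,0,-0.0053,0.0015,0.0001,0,0,0.15,0,-0.0053,0.0015,0.0001,0,0,0.15,0]';python3 st.py
```

```text
clock: 13.85
position: [0.4756, 0.167, 0.0527]
ee_rot: [-3.14, 0.055, -0.003]
force: [2.2, 1.3, -0.7]
width: 0.004
gripper_force: 1.0
rel tool [0.0138 0.0315] z 0.0527 az -2.0 tilt -1.0 j7 -1.21 F tool [ 2.2 -1.4  0.7] Mz -0.03
```

```bash
python3 -m pendant '[-0.0027,0.0008,0.0001,0,0,0.075,0,-0.0027,0.0008,0.0001,0,0,0.075,0,0,0,0,0,0,0,0]';python3 st.py
```

```text
clock: 14.22
position: [0.4699, 0.1656, 0.0523]
ee_rot: [-3.129, 0.282, -0.002]
force: [2.1, 0.0, 0.3]
width: 0.004
gripper_force: 0.8
rel tool [0.0128 0.0316] z 0.0523 az -10.3 tilt -1.0 j7 -1.32 F tool [ 2.1 -0.4 -0.3] Mz -0.05
```

```bash
python3 -m pendant '[-0.0017,0.0005,0,0,0,0.05,0,-0.0017,0.0005,0,0,0,0.05,0,0,0,0,0,0,0,0]';python3 st.py
```

```text
clock: 14.6
position: [0.4661, 0.1653, 0.0522]
ee_rot: [-3.111, 0.436, -0.001]
force: [2.6, -0.4, 0.6]
width: 0.005
gripper_force: 0.8
rel tool [0.0123 0.0315] z 0.0522 az -16.0 tilt -1.0 j7 -1.4 F tool [ 2.6 -0.3 -0.6] Mz 0.03
```

```bash
python3 -m pendant '[-0.0017,0.0005,0,0,0,0.05,0,-0.0017,0.0005,0,0,0,0.05,0,0,0,0,0,0,0,0]';python3 st.py
```

```text
clock: 14.98
position: [0.4626, 0.1653, 0.0522]
ee_rot: [3.085, -0.591, 0.002]
force: [2.7, -0.6, 0.7]
width: 0.005
gripper_force: 1.4
rel tool [0.0122 0.0315] z 0.0522 az -21.7 tilt -1.0 j7 -1.47 F tool [ 2.7 -0.4 -0.7] Mz 0.06
```

```bash
python3 -m pendant '[-0.001,0.0002,0,0,0,0.03,0,-0.001,0.0002,0,0,0,0.03,0,0,0,0,0,0,0,0]';python3 st.py
```

```text
clock: 15.35
position: [0.4613, 0.1652, 0.0523]
ee_rot: [3.065, -0.687, 0.004]
force: [6.5, -3.1, -1.9]
width: 0.003
gripper_force: 3.4
rel tool [0.0131 0.0313] z 0.0523 az -25.3 tilt -1.0 j7 -1.52 F tool [7.2 0.  1.9] Mz -0.1
```

```bash
python3 -m pendant '[-0.001,0.0002,0,0,0,0.03,0,0,0,0,0,0,0,0]';python3 st.py
```

```text
clock: 15.6
position: [0.4605, 0.1654, 0.0524]
ee_rot: [3.054, -0.733, 0.005]
force: [6.5, -2.9, -1.8]
width: 0.006
gripper_force: 3.7
rel tool [0.0132 0.0311] z 0.0524 az -27.0 tilt -1.0 j7 -1.55 F tool [ 7.1 -0.4  1.9] Mz -0.07
```

```bash
python3 -m pendant '[-0.001,0.0002,0,0,0,0.03,0,0,0,0,0,0,0,0]';python3 st.py
```

```text
clock: 15.85
position: [0.4595, 0.1656, 0.0524]
ee_rot: [3.043, -0.779, 0.005]
force: [7.7, -3.9, -1.1]
width: 0.004
gripper_force: 3.6
rel tool [0.0131 0.0309] z 0.0524 az -28.7 tilt -1.0 j7 -1.57 F tool [ 8.6 -0.3  1.1] Mz -0.05
```

The force rose from 2.7 to 8 N at the expected angle, so the nut is on its stop. I'll back off and check.

```bash
python3 -m pendant '[0.005,0,0,0,0,0,0,0.004,0,0,0,0,0,0,0,0,-0.03,0,0,0,0,0,0,-0.06,0,0,0,0,0,0,-0.055,0,0,0,0,0,0,0,0,0,0,0,0,0,0,0,0,0,0]'
python3 - <<'E'
from h import *
cv2.imwrite("pics/w5.png",get_image("wrist")[:,:,::-1])
c=cam("wrist");hp=(.488,.186,-.474)
print([proj(c,holder(hp,*p)).round() for p in((-.03,.036,.058),(-.03,-.036,.058),(-.08,.055,.012),(-.08,-.055,.012),(.08,.05,.024))])
E
```

```text
clock: 16.73
position: [0.4652, 0.1625, 0.1966]
ee_rot: [-3.043, 0.776, 0.002]
force: [-0.2, -0.1, -0.1]
width: 0.007
gripper_force: 0.0
[array([256., 211.]), array([324., 209.]), array([252., 235.]), array([340., 233.]), array([239., 101.])]
```

View pics/w5.png

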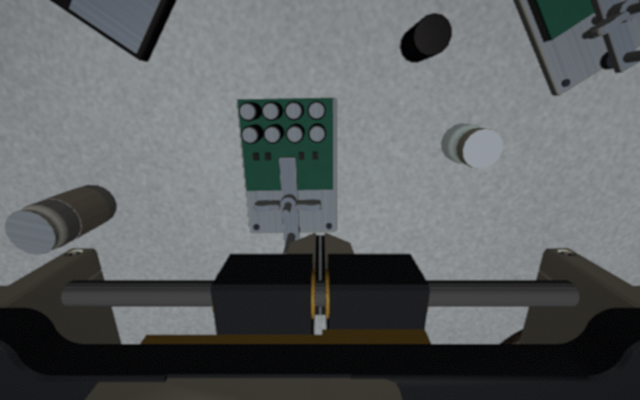

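The wings run from (257,205) to (322,206), square to the bar and parallel to the board edge. The holder is within about 3 mm of where it started. Handing in.

```bash
python3 -c "from cell import *; print(sign_off())"
```

```text
the job is handed in; nothing more can be done
None
```

The capacitor holder's wing nut is pushed fully home against its stop: two clockwise fingertip strokes, and the measured push force never passed about 9 N. The holder ended within about 3 mm of where it started, nothing else was touched, and the job was handed in at about 17 s.

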